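# Count to the third gap and push the kernel box home

## Robot

A 6-joint arm with a two-finger parallel gripper is mounted at the origin on the work surface. World frame = base frame: x ahead of the robot, y to its left, z up, the work surface at z = 0. Lengths are in mm, angles in rad, forces in N, time in s.
With the tool pointing down it reaches from about 350 to 775 mm from the base axis. Payload 5.5 kg.
Tool frame: the origin (TCP) lies between the finger pads; the fingertips stand 11 mm ahead of it and the grasp point (between the pads) lies 8 mm behind it; z points along the fingers, y is the line along which they close (so a half turn about z gives the same grasp; the last joint's range is limited). The gripper opens to 85 mm and grips with 20 to 120 N. Pads are 22 mm wide; open, the fingers measure 114 mm over their backs; the gripper's body (76 mm by 85 mm) begins 54 mm behind the grasp point. The pads swing forward as they close: fully open they stand 13 mm farther back than shut.
Start: joints at [1.124, 0.313, 0.046, 1.304, 0, 1.431], TCP at [173.68, 548.184, 242.323] pointing down, gripper open.
Joint ranges: [-2.76, 2.76], [-0.86, 1.69], [-1.03, 1.26], [-2.2, 2.34], [-1.47, 1.5], [-3.14, 3.14]. Speed limits (rad/s): [2.57, 2.57, 3.14, 3.14, 3.14, 3.14].

## Interface

Orientations are given as a rotation vector (axis times angle).
In Python, from plant import bot gives the robot as it stands. The module is installed in compiled form; this text tells all that it offers.
- The arm moves only by the tool apply_moves, never from a script. Its arguments are lists of equal length, an entry for each row: "slide": the shift along the tool's x, y, z in m, a list of three; "turn": the turn about the tool's z in rad. A call has 1 to 12 rows; each row is the pose to reach, as a shift and turn from the pose commanded when the call began, along the tool's axes at that moment; what a row does not reach only later rows make up. A row lasts 1/8 s, in which the tool goes at most 62.5 mm and 10.7 degrees, less where a joint would pass 70% of its speed; a pose out of reach is approached as far as the arm can. A call with a gripper value outside its range is refused whole. "gripper" is the closure, from 0 (fully open) to 1 (shut), set as the call begins (left out, the last holds). The fingers move at their own pace and stop on an object; "force" is the grip in N (left out, the last holds). Time passes only in rows, so rows that repeat a pose let the fingers close. It gives the time, the measured TCP pose, the force, the opening and the grip force at its end, in the units of the state.
- bot.state(): the state, without advancing time (a new reading comes with each control period).
- bot.get_image(name): name is "side" or "top" or "wrist"; returns (picture, depth): 420x560x3 uint8, red, green, blue; 420x560 float32, mm along the optical axis (not along the pixel's ray), 0 where there is no reading.
- bot.camera_info(name): a dict with "K" (3x3 intrinsics, pixels), "view" (4x4, takes a point from world to camera coordinates). Camera axes: x right, y down, z forward; pixel columns grow to the right and rows downward; lengths in mm; the calibration is good to about 2 mm. The wrist camera is an equidistant fisheye: a pixel r from the principal point sees the ray r / f radians off the axis. A picture is of the moment at which its call begins: read the wrist's pose just before it. camera_info takes no time and is no camera call; for the wrist camera it gives the pose at the moment of the call.
- bot.hand_in(): hands the job in; it is judged then, once.
The state is a dict: "t": time; "joint_positions": joint angles; "dq": joint speeds; "joint_efforts": joint torques, N m; "eef_pos": TCP position; "eef_rot": TCP orientation; "ft_force": force on the tool from outside, world axes, zero at the start; "wrist_torque": the same for the moment, N m; "grip_width": finger opening in mm; "grip_force": force on a finger pad.
Only numpy, scipy, OpenCV 4.12 (cv2) and the standard library are available. Lean on these libraries where they do the work, as an engineer would, in place of code of your own. Each camera call takes 0.05 s, during which the arm holds its last target. There are 200 camera calls.

## Task

Run a fingertip along the rack from its tall end post with the round cap, counting gaps: touch the tall post, then the upright next to it, then the next one after that, where the third gap begins. Then push the kernel box that stands on the rack's ledge along to that third gap and straight in, until it is fully home against the back board. Only push the box, never lift or tip it, put it in no other gap, and leave the other kernel box, the bowl and the stone where they are.

Things in the scene. Friction and masses are not known exactly. Their poses are not given: they have to be found in the camera images.
- rack: Pale wooden divider rack fixed to the table; base board 12 mm thick, 420 mm long (y), x from -106 to 90 mm. Origin on the table under the front edges of the uprights, mid-length; x points into the gaps (within 0.18 rad of world x), y along the row, z up. Seven uprights (2 end posts, 5 dividers), about 60 mm apart, form six gaps 47 to 57 mm wide, open in front and on top.
- ledge (a point): Middle of the rack's ledge, the strip of base in front of the gaps: surface 12 mm above the table, x = -88 to 0 mm and y = -210 to 210 mm in the rack's frame, open at both ends. Along its near edge runs a low lip (x = -96 to -88 mm) standing 8 mm above the ledge, 20 mm above the table. Axes as the rack's.
- back_board (a point): Middle of the top edge of the face of the board that closes all gaps at the back: the face is at x = 80 mm in the rack's frame, its top 57 mm above the table, 10 mm thick. Axes as the rack's.
- tall_post: The tall end post, from which to count; at the +y or the -y end of the row (y = 180 or -180 mm in the rack's frame), differently each time. Like a divider, plus a stem carrying a flat round cap, 44 mm across, 14 mm thick, centred at x = 45 mm, its top 97 mm above the table. Fixed. Origin at the foot of its front edge, 12 mm above the table; axes as the rack's.
- low_post: The end post at the other end of the row, low like the dividers: 8 mm thick, 80 mm deep, 55 mm high. Fixed. Origin at the foot of its front edge, 12 mm above the table; axes as the rack's.
- box: The kernel box to be pushed in: 80 mm deep (its x), 40 mm wide (its y), 40 mm high, closed, plain brown wood with a darker lid, about 0.2 kg. Origin at the centre of its underside; z up. Loose on the ledge towards the rack's -y end, x about along the rack's; it turns if pushed off-centre. Fully home its far face is against the back board, its near face flush with the uprights' front edges (origin at x = 40 mm in the rack's frame).
- kept_box: A second kernel box of the same kind, 80 mm deep (its x), 40 mm wide (its y), 40 mm high, closed, plain brown wood with a darker lid, about 0.2 kg. Origin at the centre of its underside; z up. Loose; it stands already home in the gap at the rack's +y end and stays there.
- bowl: Terracotta bowl with kernels, 150 mm across, 50 mm high, loose on the table beside the rack. Origin at the centre of its underside.
- stone: Grey rounded cracking stone, 72 mm across, 44 mm high, loose on the table beside the rack. Origin at the centre of its underside.
- divider1: Fixed wooden divider of the rack, 8 mm thick, 80 mm deep, 55 mm high (its top is 67 mm above the table). Origin at the foot of its rounded front edge, 12 mm above the table, on its mid-plane; x into the rack (it spans x = 0 to 80 mm), y across it, z up. Of the five dividers, nearest the +y end post.
- divider2: Fixed wooden divider of the rack, 8 mm thick, 80 mm deep, 55 mm high (its top is 67 mm above the table). Origin at the foot of its rounded front edge, 12 mm above the table, on its mid-plane; x into the rack (it spans x = 0 to 80 mm), y across it, z up. Of the five dividers, second from the +y end post.
- divider3: Fixed wooden divider of the rack, 8 mm thick, 80 mm deep, 55 mm high (its top is 67 mm above the table). Origin at the foot of its rounded front edge, 12 mm above the table, on its mid-plane; x into the rack (it spans x = 0 to 80 mm), y across it, z up. Of the five dividers, the middle one.
- divider4: Fixed wooden divider of the rack, 8 mm thick, 80 mm deep, 55 mm high (its top is 67 mm above the table). Origin at the foot of its rounded front edge, 12 mm above the table, on its mid-plane; x into the rack (it spans x = 0 to 80 mm), y across it, z up. Of the five dividers, second from the -y end post.
- divider5: Fixed wooden divider of the rack, 8 mm thick, 80 mm deep, 55 mm high (its top is 67 mm above the table). Origin at the foot of its rounded front edge, 12 mm above the table, on its mid-plane; x into the rack (it spans x = 0 to 80 mm), y across it, z up. Of the five dividers, nearest the -y end post.

How it is judged:
By the outcome, as a careful person would: the job done as asked, in the order asked, and still so for the second after the job is handed in, with the robot touching nothing.
It also fails if it takes over 72 s, if anything falls off the work surface, if the arm or the gripper's body presses on something with over 40 N, if the wrist force passes 120 N, or if a joint passes its speed limit or range.

## Working session

There is one attempt and no reset: what is moved stays moved. The work goes in short steps, Python scripts to look and compute and a tool call to move; the robot and the scene stay as the last step left them, time stands still between calls to the robot, and variables do not carry over. Pictures are saved under pics/ and viewed, at most 10 in all, crops included, and the job is handed in when it is done.

Besides the shell and the picture viewer there is one more tool, called as name(argument=value, ...) on one line, values as JSON. apply_moves: Moves the arm, as the interface text tells. Its arguments: {"type":"object","properties":{"slide":{"type":"array"},"turn":{"type":"array"},"gripper":{"type":"number"},"force":{"type":"number"}},"required":["slide","turn"]}

```bash
mkdir -p pics
python3 - <<'E'
from plant import bot
import cv2,numpy as np
s=bot.state();print({k:np.round(v,3) for k,v in s.items()})
for n in("top","side"):
    p,d=bot.get_image(n);cv2.imwrite(f"pics/{n}0.png",p[:,:,::-1]);np.savez(f"{n}0.npz",p=p,d=d,**bot.camera_info(n))
    print(n,bot.camera_info(n))
E
```

```text
{'t': np.float64(0.0), 'joint_positions': array([1.124, 0.314, 0.045, 1.304, 0.   , 1.431]), 'dq': array([ 0.   , -0.   , -0.001, -0.001, -0.   , -0.002]), 'joint_efforts': array([ 0.0000e+00, -4.8063e+01,  2.9854e+01,  2.0000e-02,  0.0000e+00,
        0.0000e+00]), 'eef_pos': array([173.467, 547.708, 241.395]), 'eef_rot': array([-4.800e-01, -3.104e+00,  3.000e-03]), 'ft_force': array([0.425, 0.086, 0.127]), 'wrist_torque': array([-0.002, -0.021, -0.005]), 'grip_force': np.float64(0.0), 'grip_width': np.float64(85.69)}
top {'K': array([[428.36309095,   0.        , 277.96059135],
       [  0.        , 428.36309095, 214.89466609],
       [  0.        ,   0.        ,   1.        ]]), 'view': array([[-1.56876935e-02, -9.99607812e-01,  2.31973956e-02,
         1.59933926e+01],
       [-9.95228131e-01,  1.33759519e-02, -9.66542916e-02,
         5.49669236e+02],
       [ 9.63060977e-02, -2.46029836e-02, -9.95047651e-01,
         1.04378934e+03],
       [ 0.00000000e+00,  0.00000000e+00,  0.00000000e+00,
         1.00000000e+00]])}
side {'K': array([[396.7747285,   0.       , 280.7719333],
       [  0.       , 396.7747285, 214.8661969],
       [  0.       ,   0.       ,   1.       ]]), 'view': array([[-9.83016546e-01, -1.83403673e-01, -6.44699216e-03,
         5.65009864e+02],
       [-1.24517999e-01,  6.92380760e-01, -7.10706797e-01,
         1.31360326e+02],
       [ 1.34810011e-01, -6.97833774e-01, -7.03458801e-01,
         9.58601226e+02],
       [ 0.00000000e+00,  0.00000000e+00,  0.00000000e+00,
         1.00000000e+00]])}
```

View pics/top0.png

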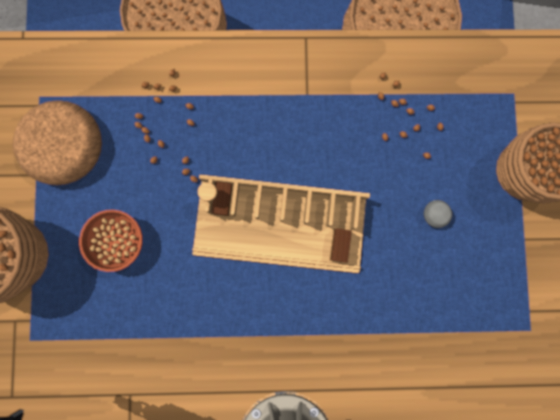

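View pics/side0.png

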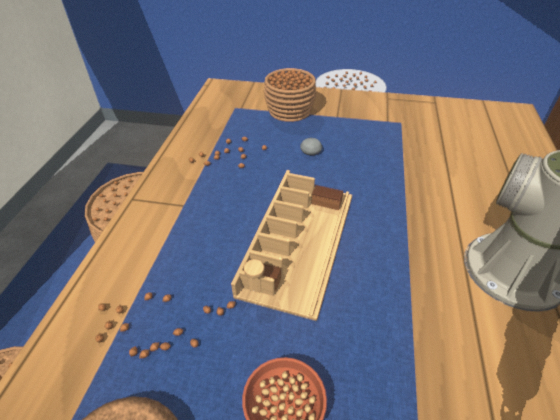

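The tall post with the cap (top view px 207,190) is at the +y end with the kept box in gap 1. The box to push is at px (341,246) on the ledge at the -y end. The third gap therefore lies between divider2 and divider3 (about px 284–309).

```bash
cat > h.py <<'E'
import numpy as np,cv2
def cloud(f):
    z=np.load(f);d=z['d'];K=z['K'];V=z['view']
    v,u=np.mgrid[:420,:560]
    c=np.stack([(u-K[0,2])/K[0,0]*d,(v-K[1,2])/K[1,1]*d,d],-1)
    w=(c-V[:3,3])@V[:3,:3]
    w[d==0]=np.nan
    return w,z['p']
E
python3 - <<'E'
from h import *
for f,roi in(("top0.npz",(170,275,190,375)),("side0.npz",(165,322,225,360))):
    w,p=cloud(f)
    a,b,c,d=roi;W=w[a:b,c:d].reshape(-1,3);P=p[a:b,c:d].reshape(-1,3).astype(int)
    z=W[:,2]
    print(f,"table z",np.nanmedian(z[(P[:,2]>P[:,0]+15)]))
    m=(P[:,0]>P[:,2]+15)&(z>6)&(z<110)
    X=W[m]
    r=cv2.minAreaRect(X[(X[:,2]<22),:2].astype(np.float32));print("rect",r,np.round(cv2.boxPoints(r)))
    print(np.histogram(X[:,2],bins=np.arange(0,110,5)))
    # dark lid
    k=(P.sum(1)<200)&(P[:,0]>P[:,2]+10)&(z>40)&(z<62)
    Y=W[k]
    for s in(Y[Y[:,1]<0],Y[Y[:,1]>0]):
        if len(s)>10:print("lid",len(s),np.round(np.median(s,0)),cv2.minAreaRect(s[:,:2].astype(np.float32)))
E
```

```text
top0.npz table z 1.4900936546972092
rect ((528.2952880859375, 18.760528564453125), (449.6900634765625, 196.23068237304688), 82.59423828125) [[ 402. -192.]
 [ 597. -217.]
 [ 655.  229.]
 [ 460.  254.]]
(array([   0,  757, 7217, 1571,  418,  101,   94,  103,   93,  189,  969,
        724,  155,  588,   94,    0,    0,    4,   28,  225,   20]), array([  0,   5,  10,  15,  20,  25,  30,  35,  40,  45,  50,  55,  60,
        65,  70,  75,  80,  85,  90,  95, 100, 105]))
lid 15 [ 486. -161.   53.] ((470.1562194824219, -158.23471069335938), (3.5516202449798584, 65.68372344970703), 82.51827239990234)
lid 376 [584. 145.  52.] ((590.5911254882812, 148.70289611816406), (40.54952621459961, 75.3833999633789), 82.84526824951172)
side0.npz table z 0.6430212108993876
rect ((610.119140625, -8.800628662109375), (486.62713623046875, 365.0250244140625), 83.01471710205078) [[ 399. -228.]
 [ 762. -273.]
 [ 821.  211.]
 [ 459.  255.]]
(array([   0,  465, 4871,  574,  487,  317,  316,  344,  365,  424,  825,
        671,  310,  569,    5,    0,    4,   23,   46,  240,    0]), array([  0,   5,  10,  15,  20,  25,  30,  35,  40,  45,  50,  55,  60,
        65,  70,  75,  80,  85,  90,  95, 100, 105]))
lid 81 [576. 146.  52.] ((572.0424194335938, 153.5327911376953), (24.593303680419922, 48.96965026855469), 32.0864143371582)
```

Run:
```python
from h import *
from scipy.optimize import minimize
D=[cloud(f) for f in("top0.npz","side0.npz")]
def model(q):
    x,y=q[:,0],q[:,1]
    return x,y
for i,(w,p) in enumerate(D):
    W=w.reshape(-1,3);P=p.reshape(-1,3).astype(int)
    m=(abs(W[:,0]-530)<190)&(abs(W[:,1]-15)<270)
    W,P=W[m],P[m]
    best=None
    for yaw in np.arange(-.17,-.07,.005):
        R=np.array([[np.cos(yaw),np.sin(yaw)],[-np.sin(yaw),np.cos(yaw)]])
        q=W[:,:2]@R.T
        t=(abs(W[:,2]-66)<4)
        h=np.histogram(q[t,1],bins=np.arange(-400,400,2))[0]
        s=(h.astype(float)**2).sum()
        if best is None or s>best[0]:best=(s,yaw)
    yaw=best[1];print("yaw from tops",yaw)
    yaw=-.129 if i else yaw
    c,s=np.cos(yaw),np.sin(yaw);q=W[:,:2]@np.array([[c,s],[-s,c]]).T
    t=(abs(W[:,2]-66)<4)
    h,e=np.histogram(q[t,1],bins=np.arange(-140,300,3));print([(int(a),int(b)) for a,b in zip(e,h) if b>3])
    print("tops x pct",np.percentile(q[t,0],[2,10,50,90,98]))
    cap=abs(W[:,2]-97)<5;print("cap",cap.sum(),q[cap].mean(0),W[cap].mean(0))
    led=(abs(W[:,2]-12)<4)&(P[:,0]>P[:,2]+30);print("ledge",np.percentile(q[led],[1,5,50,95,99],axis=0).round().tolist())
    bx=(abs(W[:,2]-52)<4)&(q[:,1]<0)&(P[:,0]<120)&(P[:,0]>P[:,2])
    r=cv2.minAreaRect(q[bx].astype(np.float32));print("box",bx.sum(),q[bx].mean(0),r)
```

```text
yaw from tops -0.13499999999999998
[(-110, 12), (-107, 35), (-104, 38), (-101, 26), (-47, 35), (-44, 31), (-41, 32), (10, 31), (13, 35), (16, 34), (70, 38), (73, 38), (76, 25), (130, 16), (133, 32), (136, 33), (139, 13), (190, 39), (193, 35), (196, 23), (250, 11), (253, 15), (256, 14), (259, 4)]
tops x pct [532.68621473 537.94529289 569.97611288 603.5894109  609.20467068]
cap 269 [572.34955659 255.59470359] [601.54250819 176.23642721  97.29958442]
ledge [[425.0, -131.0], [431.0, -116.0], [509.0, 80.0], [601.0, 265.0], [610.0, 283.0]]
box 495 [486.38938044 -77.74309016] ((488.0594482421875, -78.5286865234375), (40.752201080322266, 79.92552947998047), 88.41463470458984)
yaw from tops -0.11999999999999997
[(-113, 12), (-110, 19), (-107, 31), (-104, 22), (-101, 4), (-53, 11), (-50, 25), (-47, 19), (-44, 38), (4, 7), (7, 18), (10, 30), (13, 42), (16, 5), (64, 8), (67, 27), (70, 31), (73, 46), (127, 16), (130, 39), (133, 45), (136, 27), (184, 14), (187, 32), (190, 43), (193, 44), (247, 14), (250, 20), (253, 30), (256, 23)]
tops x pct [531.4070421  537.68639991 567.72986263 602.35420175 608.02948739]
cap 274 [572.46974102 254.45088634] [600.44631053 178.69271422  96.57847248]
ledge [[424.0, -98.0], [428.0, -49.0], [489.0, 144.0], [589.0, 279.0], [627.0, 329.0]]
box 262 [485.96122724 -79.86127122] ((486.56658935546875, -79.49822998046875), (41.7230224609375, 77.7968978881836), 89.51962280273438)
```

```bash
cat >> h.py <<'E'
from scipy.spatial.transform import Rotation as Ro
O=np.array([535,3.5]);Y=-.132
M=np.array([[np.cos(Y),-np.sin(Y)],[np.sin(Y),np.cos(Y)]])
def st():
    from plant import bot
    s=bot.state();R=Ro.from_rotvec(s['eef_rot']).as_matrix()
    p=s['eef_pos'];print("t",round(s['t'],2),"rack xy",((p[:2]-O)@M).round(1),"z",p[2].round(1),"tool y rel rack",round(np.arctan2(R[1,1],R[0,1])-Y,3),"F",(s['ft_force'][:2]@M).round(1),s['ft_force'][2].round(1),"w",s['grip_width'].round(1),"q6",s['joint_positions'][5].round(2))
    return p,R
def go(pts,ang=None):
    "slides for rack-frame points (x,y,z TCP); ang = wanted tool-y angle in rack frame"
    p,R=st()
    for x,y,z in pts:
        w=np.r_[O+M@[x,y],z]
        print((x,y,z),"slide",(R.T@(w-p)/1000).round(4))
    if ang is not None:
        d=-(ang+Y-np.arctan2(R[1,1],R[0,1]));print("turn",round((d+np.pi)%(2*np.pi)-np.pi,3))
E
python3 -c "
from h import *
go([(-45,185,150),(-45,185,68)],0)"
```

```text
Traceback (most recent call last):
  File "h.py", line 19, in go
    p,R=st()
        ~~^^
  File "h.py", line 15, in st
    p=s['eef_pos'];print("t",round(s['t'],2),"rack xy",((p[:2]-O)@M).round(1),"z",p[2].round(1),"tool y rel rack",round(np.arctan2(R[1,1],R[0,1])-Y,3),"F",(s['ft_force'][:2]@M).round(1),s['ft_force'][2].round(1),"w",s['grip_width'].round(1),"q6",s['joint_positions'][5].round(2))
                                                                                                                                                                                                                        ^^^^^^^^^^^^^^^^^^^^^
AttributeError: 'float' object has no attribute 'round'
```

```bash
sed -i "s/s\['grip_width'\].round(1)/round(s['grip_width'],1)/" h.py
python3 -c "
from h import *
go([(-45,185,150),(-45,185,68)],0)"
```

```text
t 0.1 rack xy [-430.   491.9] z 241.5 tool y rel rack 1.396 F [0.5 1. ] -0.4 w 85.8 q6 1.43
(-45, 185, 150) slide [-0.4326 -0.2351  0.0918]
(-45, 185, 68) slide [-0.4326 -0.235   0.1738]
turn 1.396
```

apply_moves(slide=[[-0.432,-0.235,0.092],[-0.432,-0.235,0.092],[-0.432,-0.235,0.092],[-0.432,-0.235,0.092],[-0.432,-0.235,0.092],[-0.432,-0.235,0.092],[-0.432,-0.235,0.092],[-0.432,-0.235,0.092],[-0.432,-0.235,0.092],[-0.432,-0.235,0.092],[-0.432,-0.235,0.092],[-0.432,-0.235,0.092]], turn=[1.396,1.396,1.396,1.396,1.396,1.396,1.396,1.396,1.396,1.396,1.396,1.396], gripper=1)

```text
t: 1.6
eef_pos: [513.8, 194.9, 150.7]
eef_rot: [2.361, 2.073, 0.001]
ft_force: [-0.2, 0.3, 0.6]
grip_width: -0.3
grip_force: 0.0
```

```bash
python3 -c "
from h import *
from plant import bot
go([(-45,185,68),(-25,185,68)],0)
p,d=bot.get_image('wrist');cv2.imwrite('pics/w1.png',p[:,:,::-1])"
```

```text
t 1.6 rack xy [-46.2 186.9] z 150.7 tool y rel rack 0.002 F [-0.2  0.3] 0.6 w -0.3 q6 1.92
(-45, 185, 68) slide [-0.002   0.0012  0.0827]
(-25, 185, 68) slide [-0.002   0.0212  0.0827]
turn 0.002
```

View pics/w1.png

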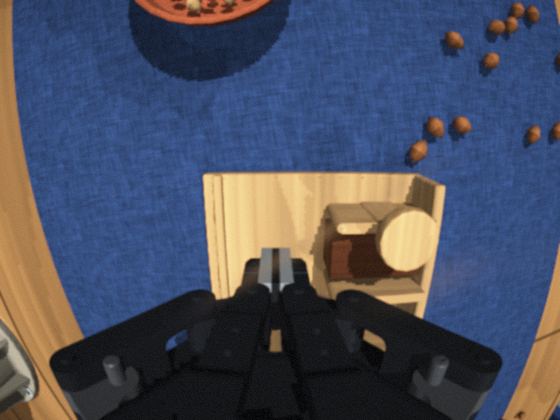

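The tip is over the ledge in front of the tall post (cap at px 407,238). I'll descend and then approach.

apply_moves(slide=[[-0.002,0.001,0.05],[-0.002,0.001,0.083],[-0.002,0.001,0.083],[-0.002,0.016,0.083],[-0.002,0.021,0.083],[-0.002,0.023,0.083],[-0.002,0.025,0.083]], turn=[0,0,0,0,0,0,0])

```text
t: 2.52
eef_pos: [539.5, 188.4, 67.9]
eef_rot: [2.363, 2.07, 0.001]
ft_force: [-0.0, -0.7, 0.1]
grip_width: -0.2
grip_force: 0.0
```

```bash
python3 -c "
from h import *
st()"
```

```text
t 2.52 rack xy [-19.9 183.9] z 67.9 tool y rel rack -0.0 F [ 0.  -0.7] 0.1 w -0.2 q6 1.9
```

apply_moves(slide=[[0,0.002,0],[0,0.004,0],[0,0.005,0],[0,0.006,0],[0,0.007,0]], turn=[0,0,0,0,0])

```text
t: 3.15
eef_pos: [544.4, 187.6, 66.9]
eef_rot: [-2.361, -2.069, 0.003]
ft_force: [-5.5, 1.3, 2.2]
grip_width: -0.3
grip_force: 3.4
```

```bash
python3 -c "
from h import *
st()"
```

```text
t 3.15 rack xy [-14.9 183.8] z 66.9 tool y rel rack 0.0 F [-5.6  0.5] 2.2 w -0.3 q6 1.89
```

Contact with the tall post: 5.6 N. I'll back off and go to divider1.

apply_moves(slide=[[0,-0.014,-0.001],[-0.033,-0.014,-0.001],[-0.066,-0.014,-0.001],[-0.066,-0.014,-0.001],[-0.066,-0.004,-0.001],[-0.066,-0.002,-0.001],[-0.066,0,-0.001],[-0.066,0.001,-0.001]], turn=[0,0,0,0,0,0,0,0])

```text
t: 4.15
eef_pos: [537.0, 122.7, 68.2]
eef_rot: [-2.36, -2.07, 0.002]
ft_force: [-5.2, 0.1, 5.9]
grip_width: 0.2
grip_force: 4.2
```

```bash
python3 -c "
from h import *
st()"
```

```text
t 4.15 rack xy [-13.7 118.4] z 68.2 tool y rel rack 0.001 F [-5.2 -0.6] 5.9 w 0.2 q6 1.78
```

Divider1 touched (5.2 N). Now divider2.

apply_moves(slide=[[0,-0.015,-0.001],[-0.03,-0.015,-0.001],[-0.058,-0.015,-0.001],[-0.058,-0.015,-0.001],[-0.058,-0.005,-0.001],[-0.058,-0.003,-0.001],[-0.058,-0.001,-0.001],[-0.058,0.0,-0.001]], turn=[0,0,0,0,0,0,0,0])

```text
t: 5.15
eef_pos: [529.8, 65.2, 69.1]
eef_rot: [-2.361, -2.07, 0.001]
ft_force: [-4.1, 2.3, 2.9]
grip_width: -0.0
grip_force: 2.4
```

```bash
python3 -c "
from h import *
st()"
```

```text
t 5.15 rack xy [-13.2  60.5] z 69.1 tool y rel rack 0.001 F [-4.4  1.8] 2.9 w -0.0 q6 1.67
```

```bash
sed -i 's/O=np.array(\[535,3.5\]);Y=-.132/O=np.array([536.3,3.3]);Y=-.123/' h.py; python3 -c "
from h import *
go([(-60,60,150),(-44,-160,180)],0)"
```

```text
t 5.15 rack xy [-14.   60.6] z 69.1 tool y rel rack -0.008 F [-4.4  1.8] 2.9 w -0.0 q6 1.67
(-60, 60, 150) slide [-0.001  -0.0462 -0.0808]
(-44, -160, 180) slide [-0.2208 -0.0284 -0.111 ]
turn -0.008
```

apply_moves(slide=[[0,-0.02,-0.005],[-0.001,-0.046,-0.06],[-0.05,-0.046,-0.1],[-0.11,-0.04,-0.111],[-0.17,-0.03,-0.111],[-0.22,-0.029,-0.111],[-0.22,-0.029,-0.111],[-0.22,-0.029,-0.111]], turn=[0,0,0,0,-0.008,-0.008,-0.008,-0.008], gripper=0.58)

```text
t: 6.15
eef_pos: [472.8, -149.5, 180.1]
eef_rot: [-2.355, -2.078, -0.0]
ft_force: [-0.1, 0.3, -0.7]
grip_width: 35.7
grip_force: 0.0
```

Run:
```python
from h import *
from plant import bot
ci=bot.camera_info('wrist')
go([(-42,-200,110),(-42,-200,40),(-42,-200,34)],0)
p,d=bot.get_image('wrist');cv2.imwrite('pics/w2.png',p[:,:,::-1]);np.savez('w2.npz',p=p,d=d,**ci)
p,d=bot.get_image('top');np.savez('top1.npz',p=p,d=d,**bot.camera_info('top'))
K=ci['K'];V=ci['view'];v,u=np.mgrid[:420,:560]
z=np.load('w2.npz');d=z['d'];a=u-K[0,2];b=v-K[1,2];r=np.hypot(a,b)/K[0,0];k=np.tan(np.minimum(r,1.4))/np.maximum(np.hypot(a,b),1e-6)
c=np.stack([a*k*d,b*k*d,d],-1);w=(c-V[:3,3])@V[:3,:3];w[d==0]=np.nan
q=(w[...,:2]-O)@M;Z=w[...,2];P=z['p'].astype(int)
m=(abs(Z-52)<5)&(q[...,0]<10)&(q[...,0]>-100)&(q[...,1]<-100)&(q[...,1]>-215)&(P[...,0]>P[...,2])
print('lid',m.sum(),np.median(Z[m]),cv2.minAreaRect(q[m].astype(np.float32)))
t=(abs(Z-67)<3)&(q[...,0]>-10)&(q[...,0]<95)&(abs(q[...,1])<215)
h,e=np.histogram(q[t][:,1],bins=np.arange(-215,215,2));print([(int(x),int(y)) for x,y in zip(e,h) if y>20])
print(np.percentile(q[t][:,0],[1,5,95,99]))
```

```text
t 6.15 rack xy [ -44.3 -159.5] z 180.1 tool y rel rack -0.002 F [-0.2  0.3] -0.7 w 35.7 q6 1.23
(-42, -200, 110) slide [-0.0406  0.0024  0.07  ]
(-42, -200, 40) slide [-0.0406  0.0024  0.14  ]
(-42, -200, 34) slide [-0.0406  0.0024  0.146 ]
turn -0.002
lid 4564 52.09789455933333 ((-38.21012878417969, -148.70396423339844), (96.0144271850586, 66.17484283447266), 0.4139639139175415)
[(-185, 107), (-183, 203), (-181, 197), (-179, 216), (-177, 221), (-123, 229), (-121, 239), (-119, 242), (-117, 233), (-67, 120), (-65, 240), (-63, 253), (-61, 244), (-59, 144), (-7, 233), (-5, 221), (-3, 217), (-1, 214), (1, 113)]
[-0.82919446  2.32769553 73.60699333 77.29694634]
```

View pics/w2.png

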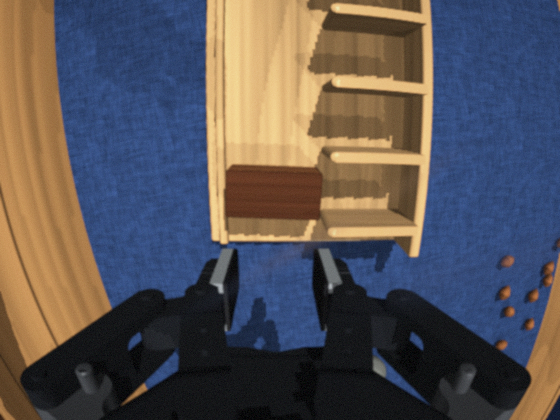

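The view shows the box lid (px 226–322, 165–218) sitting on the ledge near the lip, and both fingertips (px 228/325, 255) on its -y side.

```bash
cat >> h.py <<'E'
def wr(f):
    z=np.load(f);K,V,d=z['K'],z['view'],z['d'];v,u=np.mgrid[:420,:560]
    a=u-K[0,2];b=v-K[1,2];h=np.hypot(a,b);k=np.tan(np.minimum(h/K[0,0],1.4))/np.maximum(h,1e-6)
    w=(np.stack([a*k*d,b*k*d,d],-1)-V[:3,3])@V[:3,:3];w[d==0]=np.nan
    return (w[...,:2]-O)@M,w[...,2],z['p'].astype(int)
def lid(f,ylo,yhi):
    q,Z,P=wr(f)
    m=(abs(Z-52)<3)&(P[...,0]<140)&(P[...,0]>P[...,2]*1.6)&(q[...,0]<100)&(q[...,0]>-100)&(q[...,1]>ylo)&(q[...,1]<yhi)
    m=cv2.morphologyEx(m.astype(np.uint8),cv2.MORPH_OPEN,np.ones((5,5)))>0
    r=cv2.minAreaRect(q[m].astype(np.float32));print('lid',m.sum(),np.round(np.array(r[0]),1),np.round(np.array(r[1]),1),round(r[2],2),cv2.boxPoints(r).round(1).tolist())
E
python3 -c "
from h import *
lid('w2.npz',-205,-110)"
```

```text
lid 4388 [ -45.5 -153.6] [39.7 79.9] 88.0 [[-86.19999694824219, -172.0], [-6.300000190734863, -174.8000030517578], [-4.900000095367432, -135.10000610351562], [-84.80000305175781, -132.3000030517578]]
```

```bash
python3 -c "
from h import *
go([(-45,-200,110),(-45,-200,31),(-45,-186,31)],0)"
```

```text
t 6.25 rack xy [ -44.2 -158.5] z 180.2 tool y rel rack 0.001 F [0.1 0.5] -0.4 w 35.8 q6 1.23
(-45, -200, 110) slide [-0.0415 -0.0008  0.0701]
(-45, -200, 31) slide [-0.0415 -0.0007  0.1491]
(-45, -186, 31) slide [-0.0275 -0.0007  0.1492]
turn 0.001
```

apply_moves(slide=[[-0.042,-0.001,0.02],[-0.042,-0.001,0.07],[-0.042,-0.001,0.12],[-0.042,-0.001,0.14],[-0.042,-0.001,0.149],[-0.042,-0.001,0.149],[-0.036,-0.001,0.149],[-0.03,-0.001,0.149],[-0.026,-0.001,0.149],[-0.022,-0.001,0.149],[-0.018,-0.001,0.149]], turn=[0,0,0,0,0,0,0,0,0,0,0])

```text
t: 7.62
eef_pos: [469.7, -169.0, 32.4]
eef_rot: [2.354, 2.076, -0.004]
ft_force: [-5.1, -7.1, 6.2]
grip_width: 35.7
grip_force: 4.5
```

Run:
```python
from h import *
from plant import bot
st();ci=bot.camera_info('wrist')
p,d=bot.get_image('wrist');cv2.imwrite('pics/w3.png',p[:,:,::-1]);np.savez('w3.npz',p=p,d=d,**ci)
lid('w3.npz',-205,-90)
```

```text
t 7.62 rack xy [ -44.9 -179.2] z 32.4 tool y rel rack -0.003 F [-4.2 -7.7] 6.2 w 35.7 q6 1.19
lid 22330 [  -3.  -146.6] [114.8 165.9] 89.42 [[-86.5, -203.1999969482422], [79.4000015258789, -204.89999389648438], [80.5, -90.0999984741211], [-85.4000015258789, -88.4000015258789]]
```

View pics/w3.png

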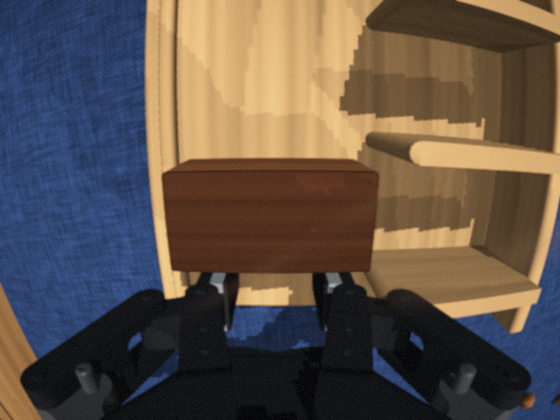

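The box is square against both tips and clear of divider5's front edge (px 372,135). I'll continue pushing along the ledge.

apply_moves(slide=[[0.006,0,0],[0.013,0,0],[0.02,0,0],[0.027,0,0],[0.034,0,0],[0.041,0,0],[0.048,0,0],[0.055,0,0],[0.062,0,0],[0.069,0,0],[0.075,0,0],[0.08,0,0]], turn=[0,0,0,0,0,0,0,0,0,0,0,0])

```text
t: 9.18
eef_pos: [479.6, -87.6, 31.2]
eef_rot: [-2.354, -2.08, -0.0]
ft_force: [-0.8, -2.1, 1.9]
grip_width: 36.2
grip_force: 1.1
```

Run:
```python
from h import *
from plant import bot
st();ci=bot.camera_info('wrist')
p,d=bot.get_image('wrist');cv2.imwrite('pics/w4.png',p[:,:,::-1]);np.savez('w4.npz',p=p,d=d,**ci)
```

```text
t 9.18 rack xy [-45.1 -97.2] z 31.2 tool y rel rack -0.001 F [-0.6 -2.2] 1.9 w 36.2 q6 1.35
```

View pics/w4.png

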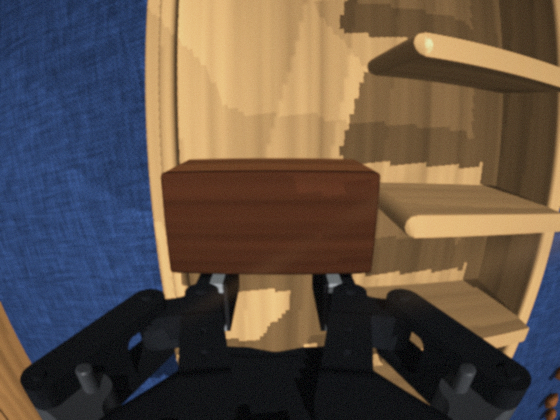

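Going smoothly and the box stays square (lid px 165–378). Next, 94 mm more.

apply_moves(slide=[[0.007,0,0],[0.015,0,0],[0.024,0,0],[0.033,0,0],[0.042,0,0],[0.051,0,0],[0.06,0,0],[0.069,0,0],[0.077,0,0],[0.084,0,0],[0.09,0,0],[0.093,0,0]], turn=[0,0,0,0,0,0,0,0,0,0,0,0])

```text
t: 10.72
eef_pos: [490.2, 3.5, 31.8]
eef_rot: [2.355, 2.078, -0.005]
ft_force: [-6.4, -6.3, 10.1]
grip_width: 35.7
grip_force: 5.8
```

Run:
```python
from h import *
from plant import bot
go([(-45,-30,31),(-45,-30,180)],0)
```

```text
t 10.72 rack xy [-45.7  -5.5] z 31.8 tool y rel rack -0.002 F [-5.6 -7.1] 10.1 w 35.7 q6 1.54
(-45, -30, 31) slide [-0.0245  0.0008  0.0008]
(-45, -30, 180) slide [-0.025   0.0006 -0.1482]
turn -0.002
```

apply_moves(slide=[[-0.01,0,0],[-0.025,0,0],[-0.025,0,-0.04],[-0.025,0,-0.1],[-0.025,0,-0.148],[-0.025,0,-0.148],[-0.025,0,-0.148]], turn=[0,0,0,0,0,0,0])

```text
t: 11.6
eef_pos: [487.5, -20.6, 178.5]
eef_rot: [-2.354, -2.079, 0.001]
ft_force: [-0.6, -0.3, 0.2]
grip_width: 35.8
grip_force: 0.0
```

```bash
cat >> h.py <<'E'
def ups(f):
    q,Z,P=wr(f);t=(abs(Z-67)<3)&(q[...,0]>-10)&(q[...,0]<95)&(abs(q[...,1])<215)
    for c in(-181,-120,-63,-3,60,119,180):
        s=q[t&(abs(q[...,1]-c)<9)]
        if len(s)>50:print('upright',c,len(s),np.median(s[:,1]).round(1),'front',np.percentile(s[:,0],1).round(1))
E
python3 - <<'E'
from h import *
from plant import bot
go([(-120,28.5,110)],np.pi/2);ci=bot.camera_info('wrist')
p,d=bot.get_image('wrist');cv2.imwrite('pics/w5.png',p[:,:,::-1]);np.savez('w5.npz',p=p,d=d,**ci)
lid('w5.npz',-15,60);ups('w5.npz')
E
```

```text
t 11.6 rack xy [-45.5 -29.7] z 178.5 tool y rel rack -0.001 F [-0.6 -0.4] 0.2 w 35.8 q6 1.49
(-120, 28.5, 110) slide [ 0.0581 -0.0745  0.0686]
turn -1.572
lid 4913 [-46.6  25.5] [39.7 80.3] 89.99 [[-86.80000305175781, 5.599999904632568], [-6.5, 5.599999904632568], [-6.5, 45.29999923706055], [-86.80000305175781, 45.29999923706055]]
upright -63 914 -61.0 front -0.8
upright -3 984 -1.8 front -0.6
upright 60 995 60.0 front -0.5
upright 119 1009 117.3 front -0.5
```

View pics/w5.png

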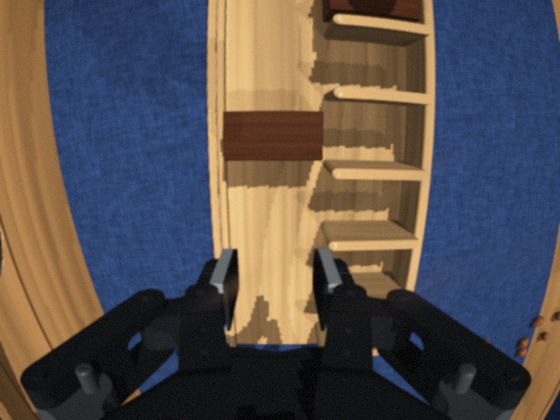

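The box is square with its centre at y 25.5, and the gap runs from 2.2 to 56 (centre 29). I'll nudge it 3.5 mm more for even clearance.

apply_moves(slide=[[0,0,0.06],[0,0,0.12],[0,0,0.147],[0,0,0.147],[0.012,0,0.147],[0.021,0,0.147],[0.025,0,0.147],[0.028,0,0.147],[0.028,0,0.147],[0.015,0,0.147],[0.0,0,0.147],[0.0,0,0.09]], turn=[0,0,0,0,0,0,0,0,0,0,0,0])

```text
t: 13.15
eef_pos: [484.0, -21.8, 85.8]
eef_rot: [-2.351, -2.071, 0.01]
ft_force: [0.9, 0.5, -0.3]
grip_width: 36.1
grip_force: 0.0
```

Run:
```python
from h import *
from plant import bot
go([(-45,-30,180),(-120,28.5,180),(-120,28.5,110)],np.pi/2)
```

```text
t 13.15 rack xy [-48.9 -31.3] z 85.8 tool y rel rack -0.003 F [0.8 0.6] -0.3 w 36.1 q6 1.49
(-45, -30, 180) slide [ 0.0014  0.0029 -0.0942]
(-120, 28.5, 180) slide [ 0.0597 -0.0723 -0.0934]
(-120, 28.5, 110) slide [ 0.0596 -0.0716 -0.0234]
turn -1.574
```

apply_moves(slide=[[0,0,-0.06],[0.015,-0.02,-0.0915],[0.04,-0.05,-0.0915],[0.058,-0.0745,-0.0915],[0.058,-0.0745,-0.0915],[0.058,-0.0745,-0.0915],[0.058,-0.0745,-0.0915],[0.058,-0.0745,-0.0915],[0.058,-0.0745,-0.0915],[0.058,-0.0745,-0.0915],[0.058,-0.0745,-0.0915],[0.058,-0.0745,-0.0915]], turn=[0,-0.17,-0.34,-0.52,-0.7,-0.88,-1.06,-1.24,-1.42,-1.57,-1.57,-1.57], gripper=0.9)

```text
t: 14.65
eef_pos: [421.1, 45.5, 180.5]
eef_rot: [-0.201, -3.135, -0.0]
ft_force: [0.8, 0.3, 0.0]
grip_width: 8.3
grip_force: 0.0
```

Run:
```python
from h import *
from plant import bot
go([(-120,28.5,40),(-100,28.5,40)],np.pi/2);ci=bot.camera_info('wrist')
p,d=bot.get_image('wrist');cv2.imwrite('pics/w6.png',p[:,:,::-1]);np.savez('w6.npz',p=p,d=d,**ci)
lid('w6.npz',-15,60);ups('w6.npz')
```

```text
t 14.65 rack xy [-119.5   27.8] z 180.5 tool y rel rack 1.566 F [0.7 0.3] 0.0 w 8.3 q6 0.05
(-120, 28.5, 40) slide [0.0004 0.0007 0.1405]
(-100, 28.5, 40) slide [-0.0196  0.0008  0.1405]
turn -0.005
lid 1681 [-47.7  29.3] [79.4 38.4] 0.61 [[-87.5999984741211, 48.0], [-87.19999694824219, 9.699999809265137], [-7.800000190734863, 10.5], [-8.199999809265137, 48.900001525878906]]
upright -181 148 -178.8 front -1.9
```

View pics/w6.png

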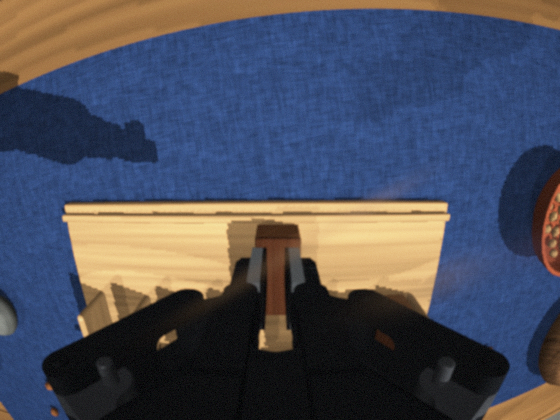

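The box is centred under the gap line and the fingertips line up with it (px 276,250). I'll descend behind it and push in.

apply_moves(slide=[[0,0.001,0.06],[0,0.001,0.12],[0,0.001,0.141],[0,0.001,0.141],[-0.012,0.001,0.141],[-0.019,0.001,0.141],[-0.024,0.001,0.141],[-0.03,0.001,0.141],[-0.036,0.001,0.141],[-0.042,0.001,0.141]], turn=[0,0,0,0,0,0,0,0,0,0])

```text
t: 15.95
eef_pos: [463.3, 41.8, 39.8]
eef_rot: [-0.196, -3.135, -0.0]
ft_force: [-2.3, -0.5, 1.6]
grip_width: 8.4
grip_force: 1.1
```

Run:
```python
from h import *
from plant import bot
st();p,d=bot.get_image('top');np.savez('top2.npz',p=p,d=d,**bot.camera_info('top'))
w,p=cloud('top2.npz');q=(w[...,:2]-O)@M;P=p.astype(int)
m=(abs(w[...,2]-52)<4)&(abs(q[...,1]-29)<35)&(P[...,0]<130)&(P[...,0]>P[...,2]*1.3)&(abs(q[...,0]+20)<90)
print(m.sum(),q[m].mean(0),cv2.minAreaRect(q[m].astype(np.float32)))
cv2.imwrite('pics/t2.png',cv2.resize(p[160:280,180:390,::-1],None,fx=3,fy=3))
```

```text
t 15.95 rack xy [-77.1  29.3] z 39.8 tool y rel rack 1.569 F [-2.2 -0.8] 1.6 w 8.4 q6 0.04
37 [11.46029994 32.24335468] ((11.697283744812012, 29.960901260375977), (6.4044294357299805, 37.008304595947266), 2.541125535964966)
```

View pics/t2.png

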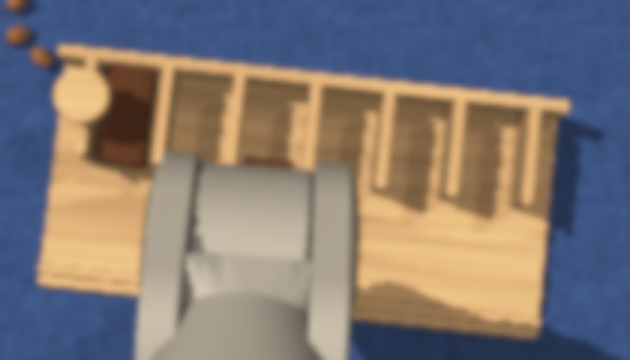

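The box's front (px 268,160) has entered the third gap between divider2 and divider3. Pushing on.

apply_moves(slide=[[-0.005,0,0],[-0.011,0,0],[-0.017,0,0],[-0.023,0,0],[-0.029,0,0],[-0.035,0,0],[-0.041,0,0],[-0.047,0,0],[-0.053,0,0],[-0.058,0,0],[-0.061,0,0],[-0.063,0,0]], turn=[0,0,0,0,0,0,0,0,0,0,0,0])

```text
t: 17.5
eef_pos: [525.5, 34.0, 39.8]
eef_rot: [-0.196, -3.135, -0.0]
ft_force: [-2.5, -0.0, 2.1]
grip_width: 8.6
grip_force: 1.1
```

```bash
python3 -c "
from h import *
st()"
```

```text
t 17.5 rack xy [-14.4  29.2] z 39.8 tool y rel rack 1.569 F [-2.5 -0.3] 2.1 w 8.6 q6 0.04
```

apply_moves(slide=[[-0.001,0,0],[-0.002,0,0],[-0.003,0,0],[-0.004,0,0],[-0.005,0,0],[-0.006,0,0],[-0.007,0,0]], turn=[0,0,0,0,0,0,0])

```text
t: 18.38
eef_pos: [526.5, 33.9, 39.0]
eef_rot: [-0.194, -3.125, -0.001]
ft_force: [-17.5, 1.6, 12.4]
grip_width: 8.6
grip_force: 8.7
```

```bash
python3 -c "
from h import *
st()"
```

```text
t 18.38 rack xy [-13.5  29.2] z 39.0 tool y rel rack 1.569 F [-17.6  -0.6] 12.4 w 8.6 q6 0.04
```

apply_moves(slide=[[0.01,0,0],[0.04,0,0],[0.085,0,0],[0.1,0,-0.03],[0.1,0,-0.09],[0.1,0,-0.15],[0.1,0,-0.15],[0.1,0,-0.15]], turn=[0,0,0,0,0,0,0,0])

```text
t: 19.38
eef_pos: [433.8, 45.5, 189.9]
eef_rot: [0.196, 3.133, 0.0]
ft_force: [-0.6, -0.2, -0.0]
grip_width: 8.2
grip_force: 0.0
```

Run:
```python
from h import *
from plant import bot
st();p,d=bot.get_image('top');np.savez('top3.npz',p=p,d=d,**bot.camera_info('top'))
s,ds=bot.get_image('side');np.savez('side3.npz',p=s,d=ds,**bot.camera_info('side'))
for f in('top3.npz','side3.npz'):
  w,pp=cloud(f);q=(w[...,:2]-O)@M;P=pp.astype(int)
  for c in(29,149):
    m=(abs(w[...,2]-52)<4)&(abs(q[...,1]-c)<26)&(P[...,0]<130)&(P[...,0]>P[...,2]*1.3)&(abs(q[...,0]-30)<70)
    print(f,c,m.sum(),np.percentile(q[m],[1,99],axis=0).round(1).tolist(),cv2.minAreaRect(q[m].astype(np.float32)))
a=cv2.resize(p[160:280,180:390,::-1],(700,400));b=cv2.resize(s[165:320,220:360,::-1],None,fx=3,fy=3)
cv2.imwrite('pics/t3.png',a)
```

```text
t 19.38 rack xy [-106.9   29.3] z 189.9 tool y rel rack 1.569 F [-0.5 -0.3] -0.0 w 8.2 q6 0.04
top3.npz 29 492 [[-0.6, 10.0], [76.0, 48.8]] ((37.92560577392578, 29.320697784423828), (39.80397033691406, 78.46717071533203), 89.88632202148438)
top3.npz 149 475 [[-1.4, 131.0], [76.5, 170.1]] ((37.838478088378906, 150.6053924560547), (79.06746673583984, 40.13745880126953), 0.24668964743614197)
side3.npz 29 257 [[-1.2, 11.7], [76.3, 42.5]] ((38.034423828125, 28.730484008789062), (35.37639236450195, 80.42771911621094), 85.35578155517578)
side3.npz 149 187 [[-2.3, 131.5], [35.8, 167.1]] ((17.356199264526367, 150.84585571289062), (41.14080047607422, 39.49763107299805), 89.93132781982422)
```

View pics/t3.png

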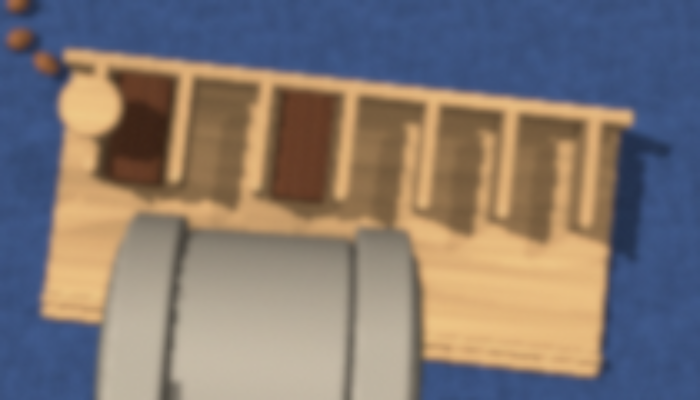

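The pushed box (px 303,145) is in the third gap at the same depth as the kept box (both centre x ≈ 37.9), so it is fully home. The kept box hasn't moved and the robot is clear.

```bash
python3 -c "
from plant import bot
print(bot.hand_in())"
```

```text
the job is handed in; nothing more can be done
None
```

I touched the tall post, divider1 and divider2 in that order, then pushed the box along the ledge and straight into the third gap until it stopped against the back board. The kept box stayed in place, the arm never went near the bowl or stone, and I handed the job in at about 19.5 s.

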